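# Tip a few thumb nuts out of a feeder bin

## Task

Of the two small tilting feeder bins, use the one filled with thumb nuts: raise its rear handle just until the first nuts slide, hold the bin at that angle while two or three nuts drop into its catch tray, then lower it back onto its rest and let go. The last two nuts at the back must stay in the bin, and the other bin, full of dust caps, is to be left alone.

Things in the scene. Friction and masses are not known exactly. Their poses are not given: they have to be found in the camera images.
- nut_feeder_handle (a point): middle of the black round handle bar (12 mm thick, 66 mm free between thin side arms) behind the nut bin, 117 mm above the bench at rest, 30 mm behind the rear wall, 25 mm above its rim. Frame turns with the bin: y along the bar, x from discharge lip to handle, z up at rest. Hinge axis along y through the lip, at (-180, 0, -62) mm here: the bar rises on an arc of 190 mm radius
- nut_feeder_bin (a joint): tilt of the nut bin, rad: 0 = on its rest, grows as the handle rises (stop 0.75), falls back if let go. About 0.5 kg. Open grey lane 36 mm wide, 150 long, walls 26; five nuts in file. The floor under the front three slopes 7 degrees to the open lip, under the rear two it is level: the front three slide at 11 to 24 degrees of tilt (hidden friction), the rear two about 7 degrees later
- nut_feeder_tray (a point): centre of the inner floor (8 mm above the bench) of the nut feeder's grey sheet-metal catch tray, 98 x 70 mm inside with 30 mm walls, in front of and below the lip; fixed to the feeder's base. Same axes as the handle's at rest
- nut_1_mid (a point): centre (half-way up) of brass-coloured knurled thumb nut number 1 counted from the lip: 27 mm across, 14 mm high, 30 g, lying flat in the lane. On the sloping front floor
- nut_2_mid (a point): centre (half-way up) of brass-coloured knurled thumb nut number 2 counted from the lip: 27 mm across, 14 mm high, 30 g, lying flat in the lane. On the sloping front floor
- nut_3_mid (a point): centre (half-way up) of brass-coloured knurled thumb nut number 3 counted from the lip: 27 mm across, 14 mm high, 30 g, lying flat in the lane. On the sloping front floor
- nut_4_mid (a point): centre (half-way up) of brass-coloured knurled thumb nut number 4 counted from the lip: 27 mm across, 14 mm high, 30 g, lying flat in the lane. On the level rear floor, to stay in the bin
- nut_5_mid (a point): centre (half-way up) of brass-coloured knurled thumb nut number 5 counted from the lip: 27 mm across, 14 mm high, 30 g, lying flat in the lane. On the level rear floor, to stay in the bin
- cap_feeder_bin (a joint): tilt of the second feeder's bin, of the same make but holding black round dust caps (30 mm across, 10 mm high); stands beside the nut feeder, must stay at 0

How it is judged:
On the way:
1. with the bin tilted (more than 0.1 rad), the first two nuts have dropped into the catch tray (value of joint nut_feeder_bin above 0.1 rad and x of nut_1_mid in the frame of nut_feeder_tray between -0.055 and 0.055 m and y of nut_1_mid in the frame of nut_feeder_tray between -0.042 and 0.042 m and z of nut_1_mid in the frame of nut_feeder_tray between 0 and 0.04 m and x of nut_2_mid in the frame of nut_feeder_tray between -0.055 and 0.055 m and y of nut_2_mid in the frame of nut_feeder_tray between -0.042 and 0.042 m and z of nut_2_mid in the frame of nut_feeder_tray between 0 and 0.04 m), for 0.1 s.
At the end, for the whole second after the job is handed in: The nut bin is back on its rest (tilt under 0.05 rad), nuts 1 and 2 lie within the catch tray's walls, nut 3 lies in the tray or in the bin, and nuts 4 and 5 are still in the bin (value of joint nut_feeder_bin below 0.05 rad and x of nut_1_mid in the frame of nut_feeder_tray between -0.055 and 0.055 m and y of nut_1_mid in the frame of nut_feeder_tray between -0.042 and 0.042 m and z of nut_1_mid in the frame of nut_feeder_tray between 0 and 0.04 m and x of nut_2_mid in the frame of nut_feeder_tray between -0.055 and 0.055 m and y of nut_2_mid in the frame of nut_feeder_tray between -0.042 and 0.042 m and z of nut_2_mid in the frame of nut_feeder_tray between 0 and 0.04 m and ((x of nut_3_mid in the frame of nut_feeder_tray between -0.055 and 0.055 m and y of nut_3_mid in the frame of nut_feeder_tray between -0.042 and 0.042 m and z of nut_3_mid in the frame of nut_feeder_tray between 0 and 0.04 m) or (x of nut_3_mid in the frame of nut_feeder_handle between -0.178 and -0.03 m and y of nut_3_mid in the frame of nut_feeder_handle between -0.02 and 0.02 m and z of nut_3_mid in the frame of nut_feeder_handle between -0.065 and -0.02 m)) and x of nut_4_mid in the frame of nut_feeder_handle between -0.178 and -0.03 m and y of nut_4_mid in the frame of nut_feeder_handle between -0.02 and 0.02 m and z of nut_4_mid in the frame of nut_feeder_handle between -0.065 and -0.02 m and x of nut_5_mid in the frame of nut_feeder_handle between -0.178 and -0.03 m and y of nut_5_mid in the frame of nut_feeder_handle between -0.02 and 0.02 m and z of nut_5_mid in the frame of nut_feeder_handle between -0.065 and -0.02 m); the robot touches nothing.
It fails at once if the dust-cap bin is tilted by more than 0.1 rad (value of joint cap_feeder_bin above 0.1 rad).
It also fails if it takes over 48 s, if anything falls off the work surface, if the arm or the gripper's body presses on something with over 40 N, if the wrist force passes 120 N, or if a joint passes its speed limit or range.

## Robot

A 7-joint arm with a two-finger parallel gripper is mounted at the origin on the work surface; the furniture and walls round the work are solid. World frame = base frame: x ahead of the robot, y to its left, z up, the work surface at z = 0. Lengths are in m, angles in rad, forces in N, time in s.
With the tool pointing down it reaches from about 0.4 to 0.85 m from the base axis. Payload 4.5 kg.
Tool frame: the origin (TCP) lies between the finger pads; the fingertips stand 19 mm ahead of it and the grasp point (between the pads) is the TCP; z points along the fingers, y is the direction in which the jaws open and shut (so a half turn about z gives the same grasp; the last joint's range is limited). The gripper opens to 85 mm and grips with 20 to 120 N. Pads are 22 mm wide; open, the fingers measure 114 mm over their backs; the gripper's body (76 mm by 85 mm) begins 54 mm behind the grasp point. The pads swing forward as they close: fully open they stand 13 mm farther back than shut.
Start: joints at [1.335, 0.689, -0.195, 1.565, 0.157, 0.902, -0.215], TCP at [0.167, -0.602, 0.229] pointing down, gripper open.
Joint ranges: [-3.01, 3.01], [-0.46, 2.08], [-1.47, 1.51], [0.13, 2.56], [-1, 4.14], [0.04, 2.09], [-2.66, 2.66]. Speed limits (rad/s): [2.57, 2.57, 3.14, 3.14, 3.14, 3.14, 3.14].

## Interface

Orientations are given as a unit quaternion [w, x, y, z].
In Python, from rig import ctrl, ik, imaging gives the robot as it stands. Calls block until the motion is done:
- ctrl.move_to(position, orientation): joint-space move of the TCP to a pose.
- ctrl.line_to(position, frame=None, v=0.15, threshold=None): straight line of the TCP; frame=None keeps the orientation; v is the mean speed in m/s. With threshold (N) it stops when the force on the tool has changed by that much, and returns True; else False.
- ctrl.movej(angles): joint-space move.
- ctrl.release() and ctrl.grasp(effort=None): open the fingers fully, or close them until they stop; effort is the grip in N (None keeps the last).
- ctrl.wait(seconds).
- ik(position, orientation): joint angles nearest the present ones, or None.
- ctrl.sense(): the state.
- imaging.read_camera(name): name is "scene" or "top" or "wrist"; returns the picture (420x560x3 uint8, red, green, blue); there is no depth.
- imaging.camera_model(name): a dict with "intrinsics" (3x3 intrinsics, pixels), "k1" (the pictures are not rectified: a ray, as slopes to the right and down, at radius r is drawn at 1 + k1 r^2 times it, then the intrinsics apply), "extrinsics" (4x4, takes a point from camera to world coordinates). Camera axes: x right, y down, z forward; pixel columns grow to the right and rows downward; lengths in m; the calibration is good to about 2 mm. A picture is of the moment at which its call begins: read the wrist's pose just before it. camera_model takes no time and is no camera call; for the wrist camera it gives the pose at the moment of the call.
A pose or a line that the arm cannot do raises ctrl.Unreachable and nothing moves.
- ctrl.close_job(): hands the job in, once; it reports no verdict.
The state is a dict: "t": time; "q": joint angles; "joint_velocities": joint speeds; "joint_efforts": joint torques, N m; "tool_pos": TCP position; "ee_rot": TCP orientation; "ft_force": force on the tool from outside, world axes, zero at the start; "ft_torque": the same for the moment, N m; "grip_width": opening from 0.0 (shut) to 1.0 (fully open).
Only numpy, scipy, OpenCV 4.12 (cv2) and the standard library are available. Lean on these libraries where they do the work, as an engineer would, in place of code of your own. Each camera call takes 0.05 s, during which the arm holds its last target.

## Working session

There is one attempt and no reset: what is moved stays moved. The work goes in short steps, each a Python script; the robot and the scene stay as the last script left them, time stands still between calls to the robot, and variables do not carry over. Pictures are saved under pics/ and viewed, and the job is handed in when it is done.

```bash
mkdir -p pics; ls
python3 - <<'E'
from rig import ctrl, ik, imaging
import cv2
for n in ["scene","top","wrist"]:
    m=imaging.camera_model(n); print(n,m["intrinsics"],m["k1"],m["extrinsics"])
    cv2.imwrite(f"pics/{n}0.png",imaging.read_camera(n)[:,:,::-1])
s=ctrl.sense(); print(s)
E
```

```text
pics
scene [[440.1155178    0.         283.65872724]
 [  0.         440.1155178  213.52578957]
 [  0.           0.           1.        ]] -0.057484674991125945 [[ 0.99858147  0.02347332 -0.04779181  0.52318606]
 [ 0.05312266 -0.50007986  0.86434838 -0.55363482]
 [-0.00361059 -0.8656611  -0.50061744  0.52185279]
 [ 0.          0.          0.          1.        ]]
top [[477.75475893   0.         274.52814486]
 [  0.         477.75475893 214.56235357]
 [  0.           0.           1.        ]] -0.1218084336084996 [[-0.01394192 -0.99783388  0.0642898   0.40530401]
 [-0.9998698   0.01339017 -0.0090052   0.17421204]
 [ 0.00812484 -0.06440698 -0.99789064  0.95225124]
 [ 0.          0.          0.          1.        ]]
wrist [[365.8040274    0.         281.67273042]
 [  0.         365.8040274  209.46900026]
 [  0.           0.           1.        ]] -0.0670242184225588 [[ 0.26742533 -0.9106105  -0.31507493  0.24790055]
 [-0.96357465 -0.25365886 -0.08474125 -0.57838482]
 [-0.00275528  0.32626017 -0.945276    0.37284426]
 [ 0.          0.          0.          1.        ]]
{'t': 0.15, 'q': array([ 1.3348241 ,  0.68981976, -0.19457412,  1.5660994 ,  0.15731541,
        0.90249861, -0.21508705]), 'joint_velocities': array([-0.00075289, -0.00277598,  0.00083444, -0.00394566,  0.0007989 ,
       -0.0002907 ,  0.00094328]), 'joint_efforts': array([-1.35599559e-03, -5.39932394e+01, -1.26856964e+00, -1.58716679e+01,
        9.19891521e-03,  6.45151071e-03, -2.07563426e-05]), 'tool_pos': array([ 0.16642276, -0.60191789,  0.22815324]), 'ee_rot': array([-7.01929557e-04,  9.90908111e-01,  1.34538481e-01, -1.38006092e-04]), 'ft_force': array([ 0.61570207, -0.07963574, -0.96635087]), 'ft_torque': array([ 0.0406438 ,  0.03918744, -0.02424098]), 'grip_width': 1.0000786698525455}
```

View pics/scene0.png

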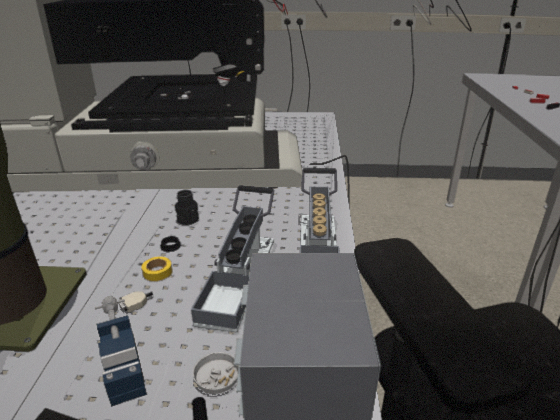

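View pics/top0.png

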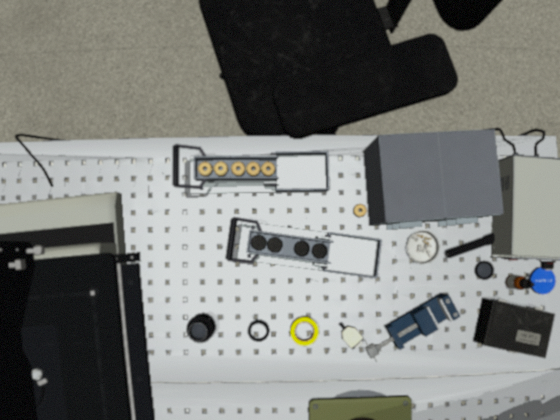

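Run:
```python
import cv2
t=cv2.imread("pics/top0.png"); s=cv2.imread("pics/scene0.png")
cv2.imwrite("pics/t_c.png",cv2.resize(t[130:210,160:340],None,fx=4.4,fy=4.4,interpolation=cv2.INTER_CUBIC))
cv2.imwrite("pics/s_c.png",cv2.resize(s[160:260,260:360],None,fx=6,fy=6,interpolation=cv2.INTER_CUBIC))
```

```text
(no output)
```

View pics/t_c.png

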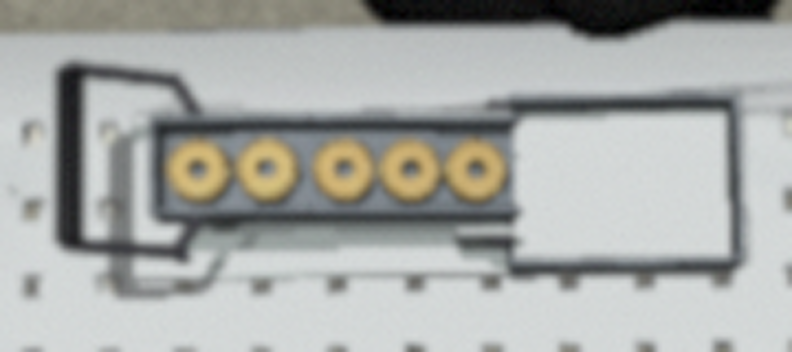

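View pics/s_c.png

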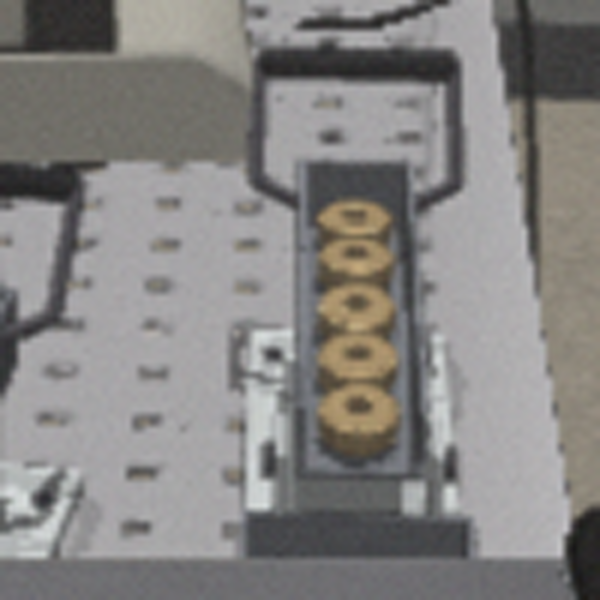

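View pics/wrist0.png

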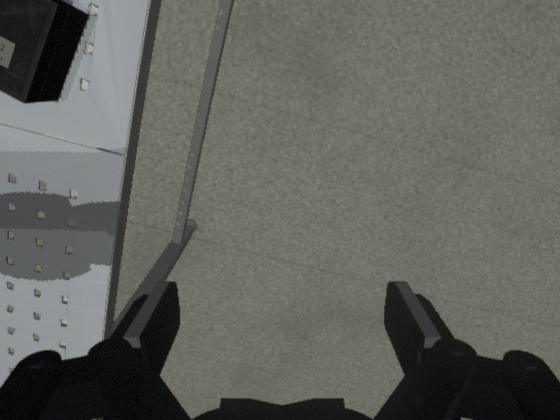

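```bash
cat > h.py <<'E'
import numpy as np, cv2
from rig import ctrl, ik, imaging
from scipy.spatial.transform import Rotation as R
def ray(m,uv):
    K=np.array(m["intrinsics"]);E=np.array(m["extrinsics"])
    p=cv2.undistortPoints(np.array([[uv]],float),K,np.array([m["k1"],0,0,0.]))[0,0]
    d=E[:3,:3]@np.array([p[0],p[1],1]); return E[:3,3],d/np.linalg.norm(d)
def tri(rs):
    A=np.zeros((3,3));b=np.zeros(3)
    for o,d in rs:
        P=np.eye(3)-np.outer(d,d);A+=P;b+=P@o
    x=np.linalg.solve(A,b)
    return x,[np.linalg.norm((np.eye(3)-np.outer(d,d))@(x-o)) for o,d in rs]
def plane(m,uv,z):
    o,d=ray(m,uv); return o+d*(z-o[2])/d[2]
def wq(q): # scipy -> wxyz
    x=R.as_quat(q);return np.array([x[3],x[0],x[1],x[2]])
E
python3 - <<'E'
from h import *
t=cv2.imread("pics/top0.png"); s=cv2.imread("pics/scene0.png")
def bar(im,x0,y0,x1,y1,th):
    g=cv2.cvtColor(im,cv2.COLOR_BGR2GRAY)[y0:y1,x0:x1]
    m=(g<th).astype(np.uint8)
    n,l,st,c=cv2.connectedComponentsWithStats(m);k=1+np.argmax(st[1:,4]);
    ys,xs=np.nonzero(l==k); r=cv2.minAreaRect(np.stack([xs+x0,ys+y0],1).astype(np.float32)); print(st[k],r); return cv2.boxPoints(r)
mt=imaging.camera_model("top");ms=imaging.camera_model("scene")
bar(t,170,140,181,192,60); bar(s,298,166,342,175,60)
# bar ends: top image y small = +x ; scene right = +x
for a,b in [((176,146.5),(335.5,170.8)),((176,185.2),(304,170.8)),((176,166),(319.8,170.8))]:
    print(tri([ray(mt,a),ray(ms,b)]))
def T(x,y): return (160+x/4.4-.4,130+y/4.4-.4)
for p in [(70,70),(70,243),(70,157)]: print(plane(mt,T(*p),.117))
print('tray rim')
for p in [(513,103),(737,103),(737,263),(513,268)]: print(plane(mt,T(*p),.038))
print('nuts',[np.round(plane(mt,T(*p),.09),3) for p in [(475,168),(411,168),(344,168),(268,168),(198,168)]])
print('boxtop/others', [np.round(plane(mt,p,z),3) for p,z in [((370,137),.2),((380,222),.2),((500,215),.2),((250,220),.117),((230,260),.117),((120,195),.1),((120,195),.2)]])
E
```

```text
[  4   6   5  40 160] ((176.0, 165.5), (39.0, 4.0), 90.0)
[  5   2  33   6 127] ((319.006103515625, 170.31686401367188), (32.01555252075195, 4.364243030548096), 1.9091522693634033)
(array([0.58615736, 0.34075797, 0.11555597]), [np.float64(0.002981447535070957), np.float64(0.0029814475350709484)])
(array([0.5166033 , 0.34077354, 0.11422367]), [np.float64(0.002817187731010554), np.float64(0.0028171877310106306)])
(array([0.55127609, 0.34075991, 0.11483745]), [np.float64(0.0031739746428842306), np.float64(0.0031739746428840043)])
[0.58461397 0.34116591 0.117     ]
[0.51408736 0.34082692 0.117     ]
[0.54899456 0.34095702 0.117     ]
tray rim
[0.58367605 0.16107324 0.038     ]
[0.58263444 0.06218037 0.038     ]
[0.51154377 0.06385129 0.038     ]
[0.51054688 0.16211488 0.038     ]
nuts [array([0.546, 0.178, 0.09 ]), array([0.547, 0.204, 0.09 ]), array([0.547, 0.232, 0.09 ]), array([0.548, 0.264, 0.09 ]), array([0.548, 0.293, 0.09 ])]
boxtop/others [array([0.577, 0.012, 0.2  ]), array([0.44, 0.  , 0.2 ]), array([ 0.448, -0.2  ,  0.2  ]), array([0.45 , 0.21 , 0.117]), array([0.381, 0.245, 0.117]), array([0.499, 0.446, 0.1  ]), array([0.488, 0.414, 0.2  ])]
```

Run:
```python
from h import *
mt=imaging.camera_model("top");ms=imaging.camera_model("scene")
print(tri([ray(mt,(383,223)),ray(ms,(250,254))]),tri([ray(mt,(378,137)),ray(ms,(361,254))]))
q0=R.from_matrix(np.array([[1,0,0],[0,-1,0],[0,0,-1.]]))
yaw=R.from_euler('z',-0.7,degrees=True)
H=np.array([.550,.341,.1155])
for flip in [0,180]:
  b=yaw*R.from_euler('z',flip,degrees=True)*q0
  for p in [(.3,-.4,.45),(.45,.0,.45),(.54,.3,.4),H+[0,0,.1]]:
    print(flip,p,np.round(ik(np.array(p),wq(b)),2) if ik(np.array(p),wq(b)) is not None else None)
  for d in [0,10,20,31]:
    r=R.from_euler('x',d,degrees=True)
    hinge=H-[0,.18,.062]; p=hinge+r.apply(H-hinge)
    z=ik(p,wq(r*b)); print(flip,d,p,None if z is None else np.round(z,2))
```

```text
(array([ 0.44178402, -0.01869626,  0.14066404]), [np.float64(0.00119751941459063), np.float64(0.0011975194145906086)]) (array([ 0.59924419, -0.01514578,  0.14180271]), [np.float64(0.00891588269629081), np.float64(0.008915882696290688)])
0 (0.3, -0.4, 0.45) [ 0.94  0.31 -0.15  1.55  0.05  1.29 -0.8 ]
0 (0.45, 0.0, 0.45) [ 0.29  0.25 -0.53  1.67  0.13  1.26 -1.84]
0 (0.54, 0.3, 0.4) [-0.22  0.6  -0.7   1.3   0.38  1.37 -2.49]
0 [0.55   0.341  0.2155] [-0.65  0.73  0.05  1.52 -0.04  0.9  -2.17]
0 0 [0.55   0.341  0.1155] [-0.77  0.88  0.27  1.6  -0.32  0.71 -1.93]
0 10 [0.55       0.32749921 0.14581475] [-0.55  0.78  0.03  1.69 -0.31  0.6  -1.86]
0 20 [0.55       0.30893942 0.17332457] [-0.27  0.74 -0.25  1.76 -0.3   0.52 -1.78]
0 31 [0.55       0.28335775 0.19935123] [ 0.    0.75 -0.48  1.83 -0.41  0.48 -1.56]
180 (0.3, -0.4, 0.45) [ 1.51  0.45 -1.09  1.53  0.41  1.41  1.95]
180 (0.45, 0.0, 0.45) [ 0.72  0.41 -1.24  1.65  0.39  1.37  0.98]
180 (0.54, 0.3, 0.4) [-0.02  0.76 -1.25  1.29  0.71  1.56  0.38]
180 [0.55   0.341  0.2155] [-0.18  0.87 -0.92  1.49  0.73  1.15  0.33]
180 0 [0.55   0.341  0.1155] [-0.16  1.02 -0.95  1.57  0.93  1.06  0.18]
180 10 [0.55       0.32749921 0.14581475] [-0.06  0.94 -0.92  1.66  0.8   0.83  0.31]
180 20 [0.55       0.30893942 0.17332457] [-0.04  0.81 -0.68  1.75  0.33  0.55  0.78]
180 31 [0.55       0.28335775 0.19935123] [ 0.19  0.84 -0.85  1.82  0.21  0.47  1.  ]
```

```bash
cat >> h.py <<'E'
q0=R.from_matrix(np.array([[1,0,0],[0,-1,0],[0,0,-1.]]))
base=R.from_euler('z',-0.7,degrees=True)*q0
E
python3 - <<'E'
from h import *
ctrl.move_to(np.array([.3,-.4,.42]),wq(base))
ctrl.move_to(np.array([.45,.0,.42]),wq(base))
ctrl.move_to(np.array([.55,.32,.26]),wq(base))
s=ctrl.sense();print(s["t"],s["q"],s["tool_pos"],s["ft_force"])
m=imaging.camera_model("wrist");np.save("w1.npy",m,allow_pickle=True)
for n in ["scene","top","wrist"]:
    cv2.imwrite(f"pics/{n}1.png",imaging.read_camera(n)[:,:,::-1])
E
```

```text
4.2917 [-0.33159498  0.70361445 -0.49969992  1.48117097  0.36755806  1.05007288
 -2.5008078 ] [0.55119473 0.31813491 0.26069203] [-0.40077865 -0.44814507 -0.05699897]
```

View pics/wrist1.png

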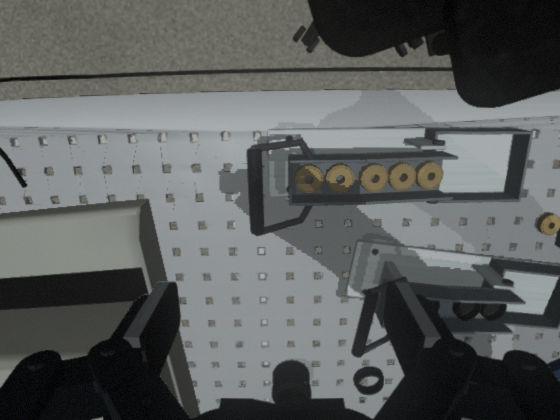

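View pics/top1.png

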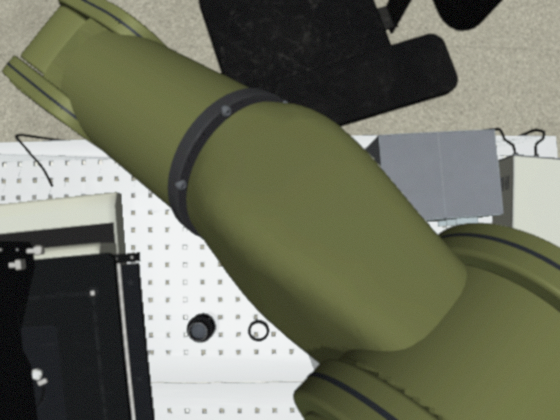

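View pics/scene1.png

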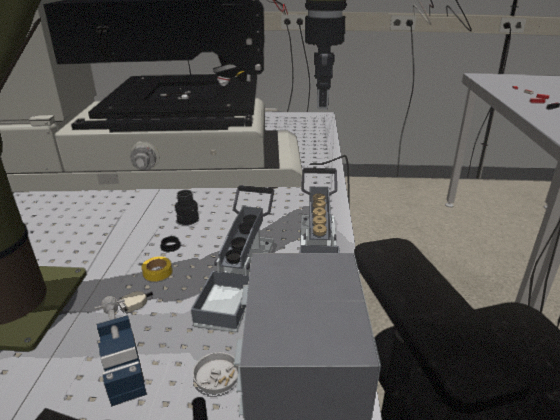

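Run:
```python
from h import *
w=cv2.imread("pics/wrist1.png")
cv2.imwrite("pics/w1c.png",cv2.resize(w[120:250,230:540],None,fx=2.5,fy=2.5,interpolation=cv2.INTER_CUBIC))
mw=np.load("w1.npy",allow_pickle=True).item();mt=imaging.camera_model("top");ms=imaging.camera_model("scene")
g=cv2.cvtColor(w,cv2.COLOR_BGR2GRAY)
for y in range(150,236,6): 
    r=g[y,240:280]; print(y,240+np.nonzero(r<55)[0])
```

```text
150 [248 249 250 251 252 253 254 255 256 257 258 259 260 261]
156 [248 249 250 251 252 253 254 255 256 257 258 259 260 261]
162 [248 249 250 251 252 253 254 255 256 257 258 259 260 261]
168 [248 249 250 251 252 253 254 255 256 257 258 259 260 261]
174 [248 249 250 251 252 253 254 255 256 257 258 259 260 261]
180 [248 249 250 251 252 253 254 255 256 257 258 259 260 261]
186 [249 250 251 252 253 254 255 256 257 258 259 260 261 262]
192 [249 250 251 252 253 254 255 256 257 258 259 260 261 262]
198 [249 250 251 252 253 254 255 256 257 258 259 260 261 262]
204 [250 251 252 253 254 255 256 257 258 259 260 261 262]
210 [250 251 252 253 254 255 256 257 258 259 260 261 262]
216 [251 252 253 254 255 256 257 258 259 260 261 262 263]
222 [251 252 253 254 255 256 257 258 259 260 261 262 263]
228 [251 252 253 254 255 256 257 258 259 260 261 262 263 264 265 266 267 268
 269 270 271 272 273 274 275 276 277 278 279]
234 [256 257 258 259 260]
```

View pics/w1c.png

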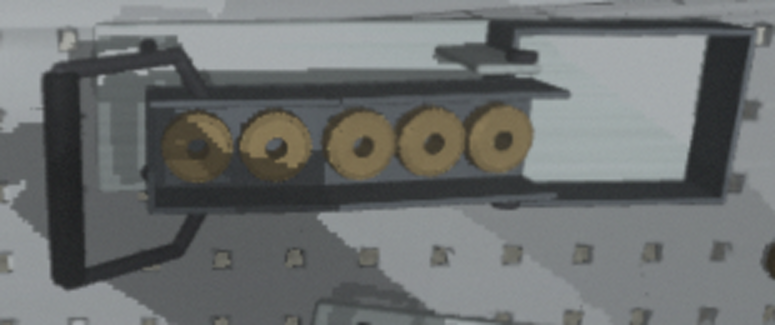

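Run:
```python
from h import *
mw=np.load("w1.npy",allow_pickle=True).item();mt=imaging.camera_model("top");ms=imaging.camera_model("scene")
P=[]
for a,b,c in [((176,146.),(336,170.8),(254.7,149.5)),((176,185.4),(303.5,170.3),(257.3,234))]:
    x,e=tri([ray(mt,a),ray(ms,b),ray(mw,c)]);P.append(x);print(x,np.round(e,4), tri([ray(mt,a),ray(mw,c)])[0], plane(mw,c,.117))
print(np.mean(P,0),np.linalg.norm(P[0]-P[1]))
print('tray rim wrist',[np.round(plane(mw,(230+x/2.5,120+y/2.5),.038),3) for x,y in [(755,30),(725,202)]])
```

```text
[0.58693862 0.34052172 0.11581699] [0.0029 0.0033 0.0004] [0.58539348 0.3413072  0.10967663] [0.58677083 0.34032364 0.117     ]
[0.51523687 0.3404974  0.11616004] [0.0021 0.003  0.0011] [0.51335324 0.34076383 0.11427953] [0.51441713 0.34081911 0.117     ]
[0.55108774 0.34050956 0.11598851] 0.07170257854779842
tray rim wrist [array([0.59 , 0.062, 0.038]), array([0.516, 0.061, 0.038])]
```

Run:
```python
from h import *
ctrl.line_to(np.array([.551,.3405,.18]),v=.12)
ctrl.wait(.2)
s=ctrl.sense();print(s["t"],s["tool_pos"],s["ee_rot"],s["ft_force"])
m=imaging.camera_model("wrist");np.save("w2.npy",m,allow_pickle=True)
for n in ["scene","wrist"]:
    cv2.imwrite(f"pics/{n}2.png",imaging.read_camera(n)[:,:,::-1])
```

```text
5.4833 [0.55150778 0.34057868 0.18089939] [-4.08327202e-04  9.99979703e-01 -6.32203191e-03  6.77338353e-04] [0.5459748  0.43543489 1.00396722]
```

View pics/wrist2.png

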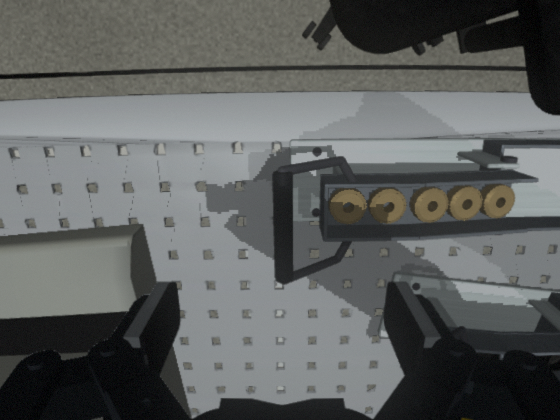

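View pics/scene2.png

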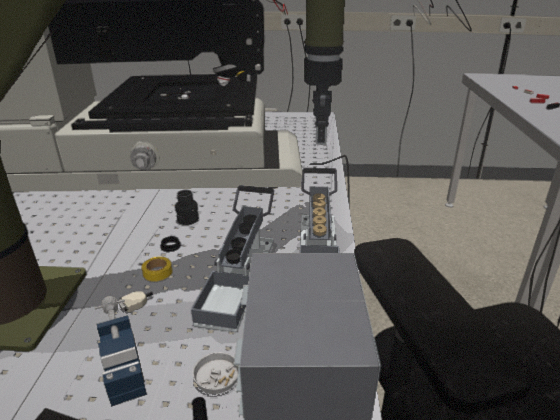

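Run:
```python
from h import *
print(ctrl.line_to(np.array([.551,.3405,.119]),v=.1,threshold=8))
s=ctrl.sense();print(s["t"],s["tool_pos"],s["ft_force"])
ctrl.grasp(25)
s=ctrl.sense();print(s["t"],s["tool_pos"],s["ft_force"],s["ft_torque"],s["grip_width"])
m=imaging.camera_model("wrist");np.save("w3.npy",m,allow_pickle=True)
for n in ["scene","wrist"]:
    cv2.imwrite(f"pics/{n}3.png",imaging.read_camera(n)[:,:,::-1])
```

```text
False
6.3417 [0.55128958 0.34091706 0.11941016] [ 0.46743836 -0.35939237  0.45085594]
7.1083 [0.55150859 0.34036799 0.12044897] [-1.2021971  -1.75914116  8.02589169] [-0.50727273  0.31940941 -0.01643029] -0.0009349657486847873
```

View pics/wrist3.png

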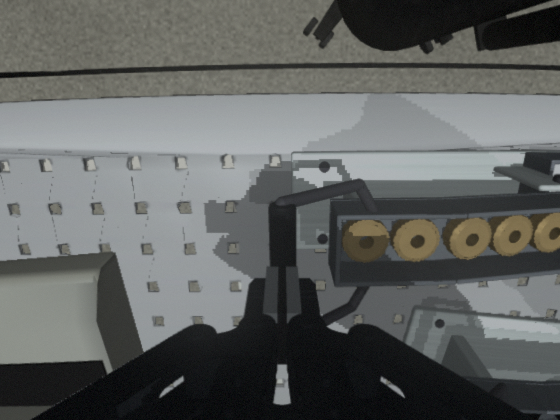

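View pics/scene3.png

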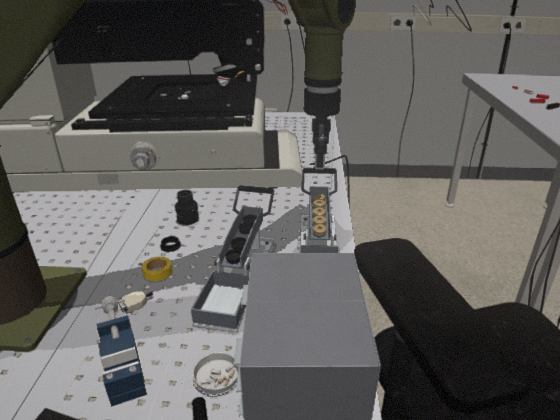

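Run:
```python
from h import *
w=cv2.imread("pics/wrist3.png");s=cv2.imread("pics/scene3.png")
a=cv2.convertScaleAbs(cv2.resize(w[190:420,180:400],None,fx=2.6,fy=2.6,interpolation=cv2.INTER_CUBIC),alpha=2.5,beta=20)
cv2.imwrite("pics/w3c.png",a)
b=cv2.convertScaleAbs(cv2.resize(s[100:220,260:380],None,fx=5,fy=5,interpolation=cv2.INTER_CUBIC),alpha=2.5,beta=10)
cv2.imwrite("pics/s3c.png",b)
```

```text
(no output)
```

View pics/w3c.png

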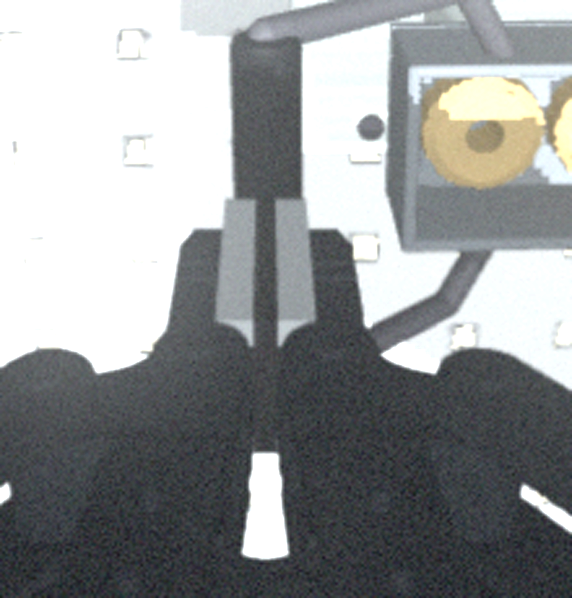

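View pics/s3c.png

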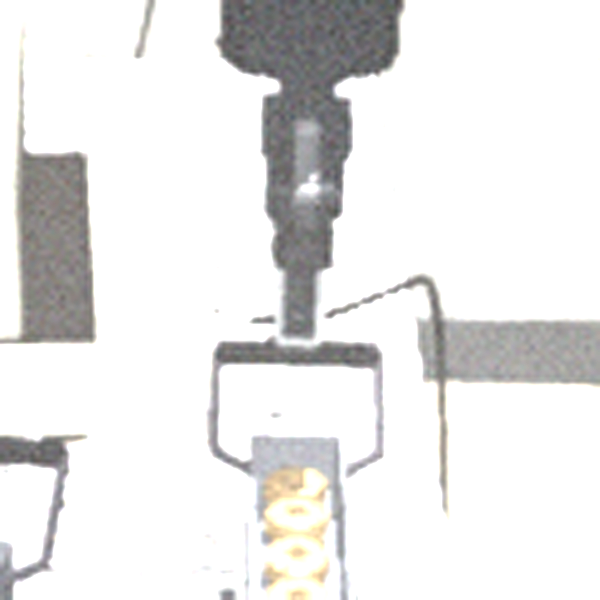

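Run:
```python
from h import *
ms=imaging.camera_model("scene")
def aty(m,uv,y):
    o,d=ray(m,uv); return o+d*(y-o[1])/d[1]
print('tip',aty(ms,(320,168),.3405),'bar top',aty(ms,(320,168.8),.3405),'bar bot',aty(ms,(320,172.8),.3405))
W=[np.load(f"w{i}.npy",allow_pickle=True).item() for i in (1,2,3)]
w=[cv2.imread(f"pics/wrist{i}.png") for i in (1,2,3)]
up=[(254.7,149.5),(283.5,168.5),(283,203.5)]
print(tri([ray(a,b) for a,b in zip(W,up)]))
print(tri([ray(a,b) for a,b in zip(W[:2],[(257.3,234),(283.5,282)])]))
# nut5 
print('nut5',tri([ray(a,b) for a,b in zip(W,[(309.5,178.5),(348,206),(366,241)])]))
```

```text
tip [0.5545757  0.3405     0.12236052] bar top [0.55464665 0.3405     0.12043141] bar bot [0.55500391 0.3405     0.11073008]
(array([0.58724286, 0.34054123, 0.11460634]), [np.float64(0.0008647557238896341), np.float64(0.0013720278139135258), np.float64(0.0005230875368169822)])
(array([0.51433974, 0.34102396, 0.11710059]), [np.float64(0.00023618305980419507), np.float64(0.00023618305980416317)])
nut5 (array([0.55237478, 0.29422629, 0.07757355]), [np.float64(0.00046650483292398154), np.float64(0.00032680795317417374), np.float64(0.0003825432020956568)])
```

Run:
```python
from h import *
s=ctrl.sense();print(s["t"],s["tool_pos"],s["grip_width"],s["ft_force"])
m=imaging.camera_model("wrist");E=np.array(m["extrinsics"])
def proj(p):
    c=np.linalg.inv(E)@np.r_[p,1]
    return cv2.projectPoints(np.array([c[:3]]),np.zeros(3),np.zeros(3),np.array(m["intrinsics"]),np.array([m["k1"],0,0,0.]))[0].ravel()
T=s["tool_pos"]
for dx in(-.011,0,.011):
  for dz in (0,-.019): print(dx,dz,proj(T+[dx,0,dz]))
print(proj([.587,.341,.116]),proj([.551,.341,.116]),proj([.515,.341,.116]))
```

```text
7.2083 [0.55150763 0.34039333 0.12043907] -0.00018857562287546504 [-1.84266801 -2.70355986  8.16285545]
-0.011 0 [284.6532351  302.64541257]
-0.011 -0.019 [284.42554319 281.67638081]
0 0 [284.43529582 281.76522455]
0 -0.019 [284.22287956 262.35474673]
0.011 0 [284.20562078 259.85363001]
0.011 -0.019 [284.01063749 242.19692214]
[282.19941735 203.86268315] [283.08057565 277.8470749 ] [283.83433741 341.35972758]
```

Run:
```python
from h import *
ctrl.release()
s=ctrl.sense();print(s["t"],s["tool_pos"],s["ft_force"],s["grip_width"])
for n in ["scene","wrist"]:
    cv2.imwrite(f"pics/{n}4.png",imaging.read_camera(n)[:,:,::-1])
w=cv2.imread("pics/wrist4.png");s=cv2.imread("pics/scene4.png")
a=cv2.convertScaleAbs(w,alpha=2.5,beta=20)
b=cv2.convertScaleAbs(cv2.resize(s[100:220,260:380],None,fx=3.5,fy=3.5,interpolation=cv2.INTER_CUBIC),alpha=2.,beta=10)
cv2.imwrite("pics/c4.png",cv2.resize(np.hstack([a,b]),None,fx=.8,fy=.8))
```

```text
7.9917 [0.55100328 0.34047198 0.11894712] [-0.47891815  0.21261221  0.37482744] 1.0016470402572628
```

View pics/c4.png

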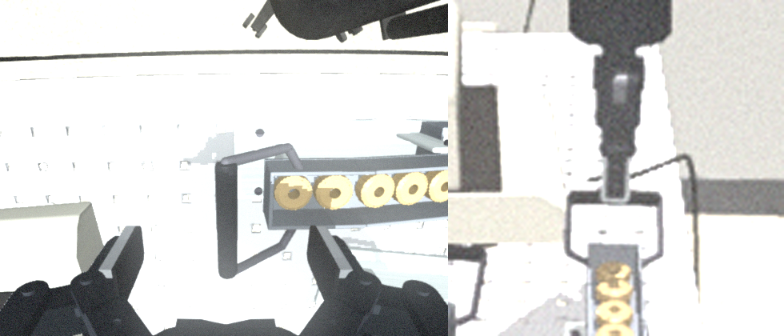

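Run:
```python
from h import *
print(ctrl.line_to(np.array([.551,.3405,.101]),v=.06,threshold=6))
s=ctrl.sense();print(s["t"],s["tool_pos"],s["ft_force"])
ctrl.grasp(30)
s=ctrl.sense();print(s["t"],s["tool_pos"],s["ee_rot"],s["ft_force"],s["ft_torque"],s["grip_width"])
m=imaging.camera_model("wrist");np.save("w5.npy",m,allow_pickle=True)
for n in ["scene","wrist"]:
    cv2.imwrite(f"pics/{n}5.png",imaging.read_camera(n)[:,:,::-1])
w=cv2.imread("pics/wrist5.png");s=cv2.imread("pics/scene5.png")
a=cv2.convertScaleAbs(w,alpha=2.,beta=20)
b=cv2.convertScaleAbs(cv2.resize(s[100:240,260:380],None,fx=3,fy=3,interpolation=cv2.INTER_CUBIC),alpha=2.,beta=10)
cv2.imwrite("pics/c5.png",cv2.resize(np.hstack([a,b]),None,fx=.8,fy=.8))
```

```text
False
8.5417 [0.55066082 0.34030133 0.10032903] [ 0.0471963  -0.54360134  0.73524449]
9.2167 [0.5510359  0.33990601 0.10118388] [ 5.24231549e-04  9.99981451e-01 -6.06808343e-03  1.94178883e-05] [-0.95436238 -1.87070081  2.83115343] [-0.45532874  0.11958925  0.13906184] 0.12358194955194826
```

View pics/c5.png

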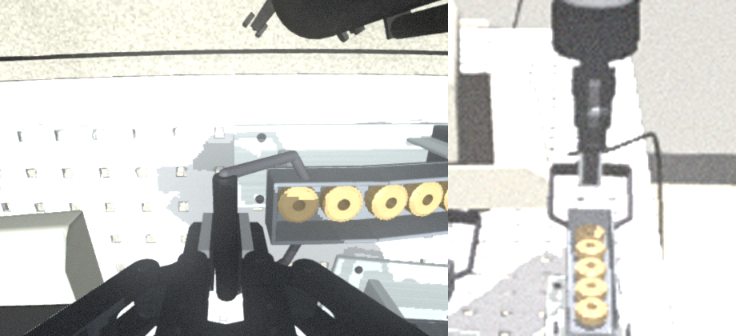

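```bash
cat >> h.py <<'E'
def gap(rgb):
    x0,y0,x1,y1=330,150,560,330
    h=cv2.cvtColor(rgb[y0:y1,x0:x1],cv2.COLOR_RGB2HSV)
    m=((h[...,0]>8)&(h[...,0]<32)&(h[...,1]>75)&(h[...,2]>40)).astype(np.uint8)
    m=cv2.morphologyEx(m,cv2.MORPH_OPEN,np.ones((3,3),np.uint8))
    n,l,st,c=cv2.connectedComponentsWithStats(m)
    return sorted([(int(s[0]+x0),int(s[0]+s[2]+x0),int(s[4])) for s in st[1:] if s[4]>60])
E
python3 - <<'E'
from h import *
print(gap(cv2.imread("pics/wrist5.png")[:,:,::-1]))
for d in (2,4,6,8,9):
    p,r=pose(d); ctrl.line_to(p,wq(r),v=.06)
    s=ctrl.sense(); im=imaging.read_camera("wrist")
    print(d,round(s["t"],2),np.round(s["tool_pos"]-p,4),np.round(s["ft_force"],1),round(s["grip_width"],3),gap(im))
sc=imaging.read_camera("scene");print(sroi(sc))
a=cv2.convertScaleAbs(im[:,:,::-1],alpha=2.,beta=20)
b=cv2.convertScaleAbs(cv2.resize(sc[100:240,260:380,::-1],None,fx=3,fy=3,interpolation=cv2.INTER_CUBIC),alpha=2.,beta=10)
cv2.imwrite("pics/c6.png",cv2.resize(np.hstack([a,b]),None,fx=.8,fy=.8))
E
```

```text
[(347, 398, 1773), (400, 453, 1843), (457, 560, 3657)]
2 9.57 [ 0.0001 -0.0004 -0.0002] [ 0.6 -0.5 -3.1] 0.129 [(348, 398, 1759), (400, 454, 1865), (458, 560, 3648)]
4 9.88 [ 0.0001 -0.0003 -0.0001] [ 1.8 -1.4 -3.1] 0.128 [(348, 398, 1799), (400, 453, 1887), (458, 560, 3669)]
6 10.19 [ 0.0001 -0.0003 -0.0001] [ 1.4 -1.6 -3.7] 0.125 [(348, 398, 1785), (400, 453, 1880), (458, 560, 3666)]
8 10.5 [ 0.0002 -0.0003 -0.0001] [ 1.4 -1.6 -3.4] 0.128 [(348, 398, 1772), (400, 453, 1867), (458, 560, 3670)]
9 10.8 [ 0.0002 -0.0002 -0.0002] [ 2.2 -2.  -4.3] 0.128 [(348, 398, 1778), (400, 454, 1884), (458, 560, 3662)]
[(np.float64(319.4), np.float64(210.5), 490)]
```

View pics/c6.png

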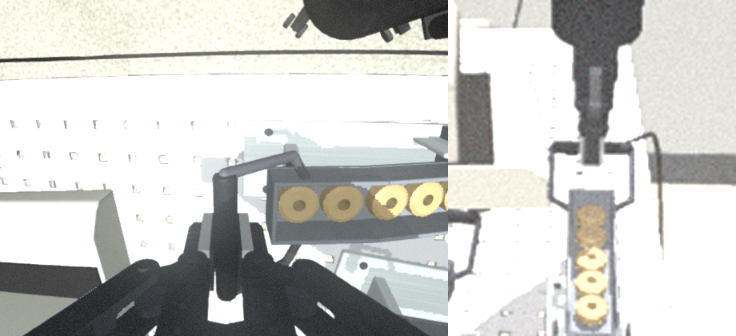

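```bash
cat > tilt.py <<'E'
from h import *
import sys
d0,d1,st=map(float,sys.argv[1:4])
ref=gap(imaging.read_camera("wrist"))
sref=sroi(imaging.read_camera("scene"))
def state(w,s): 
    g=gap(w); return [x[:2]+(x[2],) for x in g], [(float(a),float(b),c) for a,b,c in sroi(s)]
d=d0
while d<d1-1e-6:
    d+=st
    p,r=pose(d); ctrl.line_to(p,wq(r),v=.06); ctrl.wait(.1)
    w=imaging.read_camera("wrist"); s=imaging.read_camera("scene"); S=ctrl.sense()
    g,b=state(w,s)
    print(round(d,2),round(S["t"],2),np.round(S["ft_force"],1),g,b,flush=True)
    l3=[x[0] for x in g if x[0]>454]
    a3=sum(x[2] for x in g if x[0]>454)
    if not l3 or abs(l3[0]-458)>3 or a3<3300: print("SLIDE",d); break
for k in range(int(sys.argv[4])):
    ctrl.wait(.4); w=imaging.read_camera("wrist"); s=imaging.read_camera("scene"); print(state(w,s))
a=cv2.convertScaleAbs(w[:,:,::-1],alpha=2.,beta=20)
b=cv2.convertScaleAbs(cv2.resize(s[100:240,260:380,::-1],None,fx=3,fy=3,interpolation=cv2.INTER_CUBIC),alpha=2.,beta=10)
cv2.imwrite(f"pics/tilt_{d:.1f}_{ctrl.sense()['t']:.1f}.png",cv2.resize(np.hstack([a,b]),None,fx=.8,fy=.8))
print(ctrl.sense()["t"])
E
python3 tilt.py 9 17 0.8 1; ls pics
```

```text
9.8 11.45 [ 2.7 -1.9 -3.9] [(348, 398, 1758), (400, 454, 1869), (458, 560, 3662)] [(319.4, 210.4, 492)]
10.6 11.9 [ 3.7 -3.6 -4.3] [(348, 398, 1738), (400, 454, 1870), (458, 560, 3661)] [(319.2, 210.0, 511)]
11.4 12.35 [ 4.2 -3.  -5.3] [(348, 398, 1718), (400, 454, 1887), (458, 560, 3652)] [(319.4, 209.8, 514)]
12.2 12.8 [ 4.1 -3.  -5.2] [(348, 398, 1722), (400, 453, 1876), (458, 560, 3651)] [(319.5, 209.9, 499)]
13.0 13.25 [ 5.  -2.8 -4.4] [(348, 398, 1710), (400, 454, 1878), (458, 560, 3635)] [(319.5, 209.1, 505)]
13.8 13.7 [ 3.6 -3.9 -5.6] [(348, 398, 1697), (400, 454, 1872), (458, 560, 3646)] [(319.5, 208.9, 513)]
14.6 14.15 [ 4.6 -3.9 -4.3] [(348, 398, 1704), (400, 454, 1858), (458, 560, 3636)] [(319.5, 208.5, 507)]
15.4 14.6 [ 5.2 -2.7 -4.7] [(348, 398, 1693), (401, 454, 1862), (458, 560, 3663)] [(319.6, 208.3, 507)]
16.2 15.05 [ 5.  -4.3 -5.4] [(348, 398, 1657), (401, 454, 1859), (458, 560, 3648)] [(319.6, 207.8, 521)]
17.0 15.5 [ 5.1 -4.3 -5.6] [(348, 398, 1664), (401, 454, 1873), (458, 560, 3635)] [(319.6, 207.9, 521)]
([(348, 398, 1619), (401, 453, 1858), (458, 560, 3648)], [(319.5, 207.3, 519)])
16.0
c4.png
c5.png
c6.png
s3c.png
s_c.png
scene0.png
scene1.png
scene2.png
scene3.png
scene4.png
scene5.png
t_c.png
tilt_17.0_16.0.png
top0.png
top1.png
w1c.png
w3c.png
wrist0.png
wrist1.png
wrist2.png
wrist3.png
wrist4.png
wrist5.png
```

```bash
python3 tilt.py 17 25 0.8 4; ls -t pics|head -1
```

```text
17.8 16.55 [ 5.7 -3.2 -5.7] [(348, 398, 1659), (401, 454, 1858), (458, 560, 3650)] [(319.6, 206.9, 517)]
18.6 17.0 [ 6.2 -3.5 -5.5] [(349, 398, 1634), (400, 454, 1861), (458, 560, 3636)] [(319.6, 206.6, 526)]
19.4 17.45 [ 5.  -4.4 -5.7] [(348, 398, 1673), (400, 453, 1855), (458, 560, 3619)] [(319.7, 206.1, 535)]
20.2 17.9 [ 5.8 -3.  -5. ] [(348, 398, 1617), (401, 454, 1873), (466, 560, 3380)] [(319.5, 186.8, 190), (319.5, 218.4, 345)]
SLIDE 20.200000000000003
([(348, 398, 1636), (401, 453, 1839), (495, 560, 2226)], [(319.5, 221.8, 223), (319.8, 186.8, 199)])
([(349, 398, 1651), (401, 453, 1854), (550, 560, 243)], [(319.6, 186.9, 187), (319.6, 231.7, 104)])
([(348, 398, 1649), (400, 453, 1850)], [(319.1, 245.5, 116), (319.6, 187.0, 191)])
([(348, 399, 1641), (400, 453, 1846)], [(319.0, 245.4, 119), (319.6, 187.0, 189)])
19.9
tilt_20.2_19.9.png
```

Run:
```python
from h import *
s=imaging.read_camera("scene")[:,:,::-1]; cv2.imwrite("pics/scene7.png",cv2.resize(s[150:270,260:380],None,fx=5,fy=5,interpolation=cv2.INTER_CUBIC))
```

```text
(no output)
```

View pics/scene7.png

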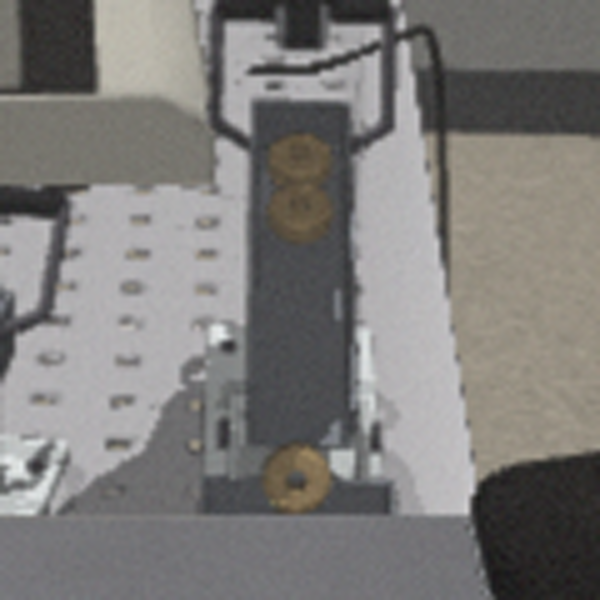

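View pics/tilt_20.2_19.9.png

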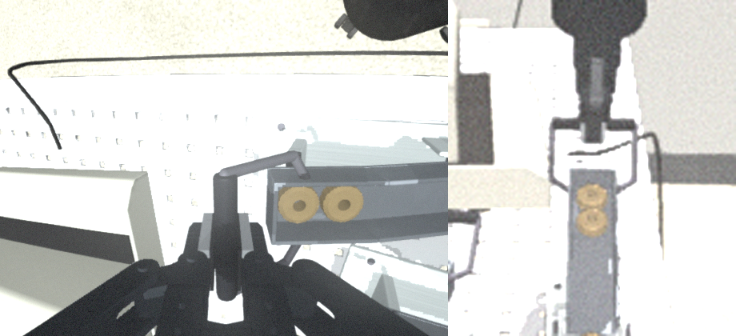

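Run:
```python
from h import *
ms=imaging.camera_model("scene")
o,d=ray(ms,(319,245.5))
for y in (.1,.12,.13,.14,.15,.16,.17,.18): print(np.round(o+d*(y-o[1])/d[1],3))
s=ctrl.sense();print(s["t"],s["ft_force"])
w=imaging.read_camera("top")[:,:,::-1]; cv2.imwrite("pics/top7.png",w)
```

```text
[0.55  0.1   0.079]
[0.551 0.12  0.065]
[0.551 0.13  0.059]
[0.552 0.14  0.052]
[0.552 0.15  0.045]
[0.552 0.16  0.038]
[0.553 0.17  0.032]
[0.553 0.18  0.025]
19.95 [ 4.97797185 -3.70143128 -5.5838072 ]
```

View pics/top7.png

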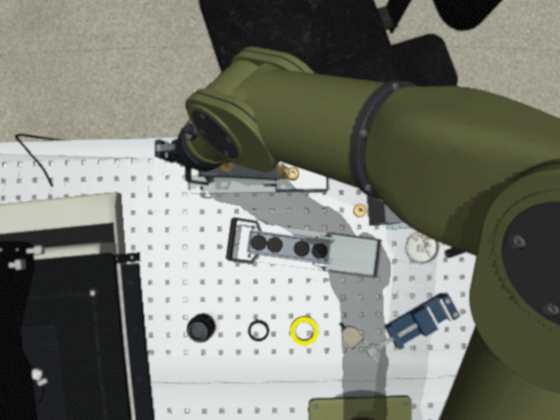

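Run:
```python
from h import *
t=cv2.imread("pics/top7.png");cv2.imwrite("pics/top7c.png",cv2.convertScaleAbs(cv2.resize(t[145:200,240:340],None,fx=7,fy=7,interpolation=cv2.INTER_CUBIC),alpha=1.3))
```

```text
(no output)
```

View pics/top7c.png

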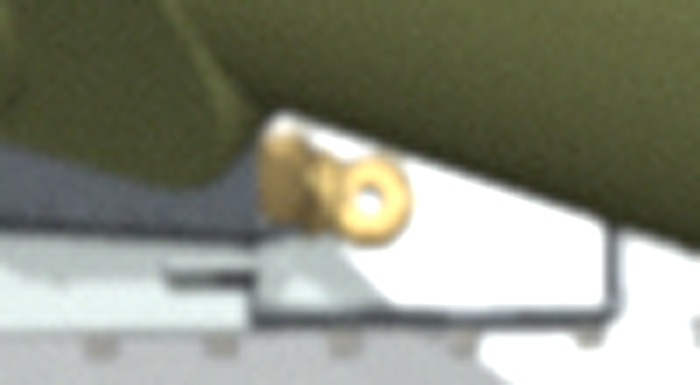

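Run:
```python
from h import *
mt=imaging.camera_model("top");ms=imaging.camera_model("scene")
print(tri([ray(mt,(280.7,170.4)),ray(ms,(319,245.5))]))
print(plane(mt,(292.9,173.6),.022),plane(mt,(285.5,171.5),.03))
print('lip/walls')
```

```text
(array([0.55049959, 0.15306411, 0.04274029]), [np.float64(0.0017169923761207635), np.float64(0.0017169923761208355)])
[0.54539637 0.12859679 0.022     ] [0.5484953  0.14334289 0.03      ]
lip/walls
```

Run:
```python
from h import *
for d in (17,13.5,10,7,4,2,0.6):
    p,r=pose(d); ctrl.line_to(p,wq(r),v=.06)
    s=ctrl.sense(); im=imaging.read_camera("wrist")
    print(d,round(s["t"],2),np.round(s["tool_pos"]-p,4),np.round(s["ft_force"],1),gap(im))
sc=imaging.read_camera("scene");tp=imaging.read_camera("top")
cv2.imwrite("pics/c8.png",np.hstack([cv2.resize(sc[150:270,260:380,::-1],(400,400)),cv2.resize(tp[130:230,240:340,::-1],(400,400))]))
```

```text
17 20.32 [ 0.0003  0.0002 -0.0004] [ 6.  -3.2 -5.4] [(348, 399, 1701), (401, 454, 1843)]
13.5 20.72 [ 0.0002  0.0001 -0.0004] [ 6.1 -4.3 -5.9] [(348, 398, 1709), (401, 454, 1841)]
10 21.11 [ 0.0001  0.     -0.0005] [ 4.8 -3.3 -5. ] [(348, 399, 1761), (401, 454, 1862)]
7 21.47 [ 0.0001 -0.0001 -0.0005] [ 6.1 -4.3 -5. ] [(348, 399, 1789), (400, 454, 1857)]
4 21.82 [ 0.     -0.0002 -0.0005] [ 5.  -4.1 -4.7] [(348, 398, 1802), (401, 454, 1876)]
2 22.13 [ 0.     -0.0003 -0.0005] [ 5.3 -5.2 -3.1] [(348, 398, 1781), (401, 454, 1847)]
0.6 22.43 [-0.     -0.0003 -0.0005] [ 4.4 -4.8 -3.8] [(348, 399, 1784), (401, 453, 1838)]
```

View pics/c8.png

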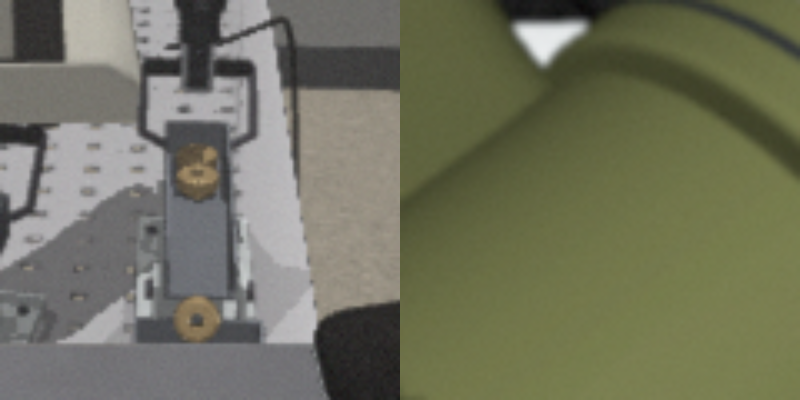

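Run:
```python
from h import *
p,r=pose(0.0); print(ctrl.line_to(p,wq(r),v=.03,threshold=6))
s=ctrl.sense();print(s["t"],s["ft_force"])
ctrl.release()
s=ctrl.sense();print(s["t"],s["tool_pos"],s["ft_force"],s["grip_width"])
ctrl.line_to(s["tool_pos"]+[0,0,.12],v=.12)
m=imaging.camera_model("wrist");np.save("w9.npy",m,allow_pickle=True)
for n in ["scene","wrist","top"]:
    cv2.imwrite(f"pics/{n}9.png",imaging.read_camera(n)[:,:,::-1])
s=ctrl.sense();print(s["t"],s["tool_pos"],s["ft_force"])
```

```text
False
22.8333 [ 3.41696928 -4.88015468 -0.90996012]
23.5417 [0.55098045 0.34053777 0.10101473] [-0.09278184 -0.38997515 -0.32822372] 1.0012329986817055
24.8417 [0.55060038 0.34021561 0.220131  ] [0.05591498 1.0880764  0.61846503]
```

View pics/wrist9.png

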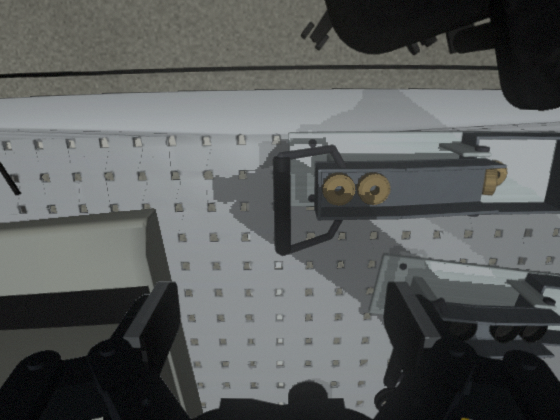

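Run:
```python
from h import *
ctrl.move_to(np.array([.52,.15,.36]),wq(base))
ctrl.wait(.2)
m=imaging.camera_model("wrist");np.save("w10.npy",m,allow_pickle=True)
for n in ["scene","wrist"]:
    cv2.imwrite(f"pics/{n}10.png",imaging.read_camera(n)[:,:,::-1])
print(ctrl.sense()["t"])
w=cv2.imread("pics/wrist10.png");s=cv2.imread("pics/scene10.png")
cv2.imwrite("pics/c10.png",np.hstack([cv2.resize(w,(500,375)),cv2.resize(s[150:270,260:356],(300,375))]))
```

```text
26.0833
```

View pics/c10.png

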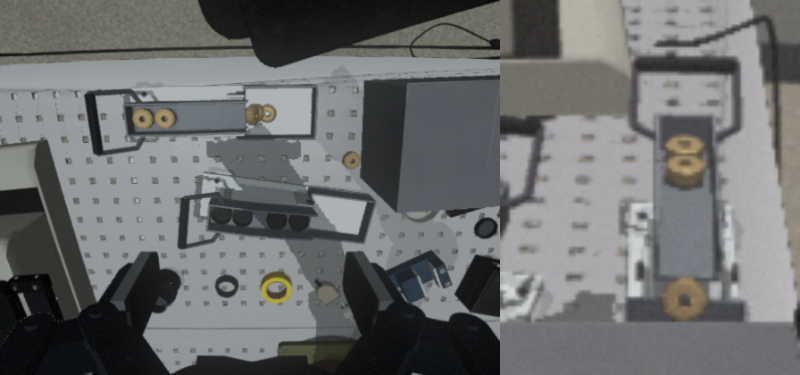

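Run:
```python
from h import *
w=cv2.imread("pics/wrist10.png");
cv2.imwrite("pics/w10c.png",cv2.convertScaleAbs(cv2.resize(w[85:170,240:370],None,fx=6,fy=6,interpolation=cv2.INTER_CUBIC),alpha=1.5))
```

```text
(no output)
```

View pics/w10c.png

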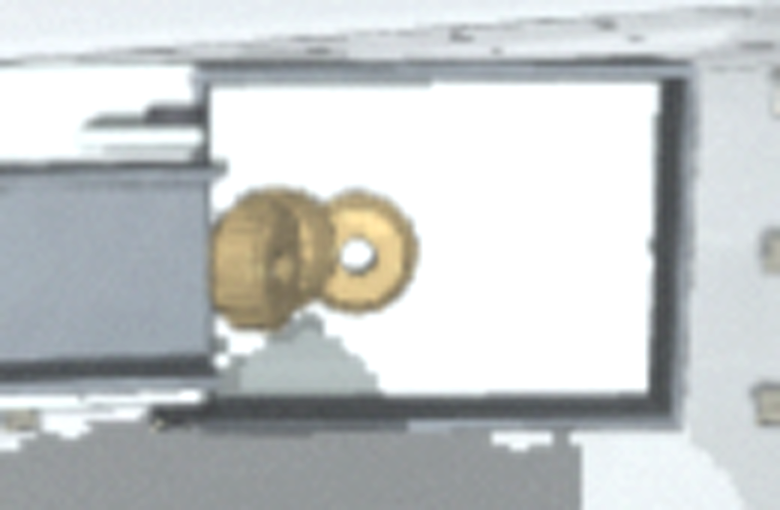

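Run:
```python
from h import *
mw=np.load("w10.npy",allow_pickle=True).item();ms=imaging.camera_model("scene")
sc=cv2.imread("pics/scene10.png")[:,:,::-1]
print(sroi(sc))
low=[b for b in sroi(sc) if b[1]>235][0][:2]
for u in [(281,128),(283,128),(285.5,128)]: print(tri([ray(mw,u),ray(ms,low)]))
for u,z in [((299.5,127),.022),((290,126),.03),((282.5,128),.035),((282.5,128),.045)]: print(plane(mw,u,z))
f=[plane(mw,(240+x/6,85+y/6),.038) for x,y in [(205,72),(688,72),(675,420),(205,408)]];print(np.round(f,3),np.mean(f,0))
```

```text
[(np.float64(318.6), np.float64(200.7), 151), (np.float64(318.6), np.float64(245.2), 127)]
(array([0.55146682, 0.15368975, 0.04331957]), [np.float64(4.9908245214357395e-05), np.float64(4.9908245214574385e-05)])
(array([0.55150051, 0.15122583, 0.04496094]), [np.float64(0.00018308515670109832), np.float64(0.00018308515670113396)])
(array([0.5515426 , 0.14817023, 0.04699672]), [np.float64(0.00034851542526533806), np.float64(0.0003485154252650626)])
[0.55014992 0.12978117 0.022     ]
[0.55240636 0.14225488 0.03      ]
[0.55054288 0.15182872 0.035     ]
[0.5516935  0.15182247 0.045     ]
[[0.589 0.162 0.038]
 [0.588 0.063 0.038]
 [0.516 0.062 0.038]
 [0.519 0.163 0.038]] [0.55300636 0.11238469 0.038     ]
```

Run:
```python
from h import *
ctrl.move_to(np.array([.45,-.1,.42]),wq(base))
ctrl.move_to(np.array([.3,-.4,.42]),wq(base))
ctrl.wait(.2);print(ctrl.sense()["t"])
for n in ["scene","top"]:
    cv2.imwrite(f"pics/{n}11.png",imaging.read_camera(n)[:,:,::-1])
t=cv2.imread("pics/top11.png");s=cv2.imread("pics/scene11.png")
cv2.imwrite("pics/c11.png",np.hstack([cv2.resize(t[145:200,260:340],(560,385),interpolation=cv2.INTER_CUBIC),cv2.resize(s[225:260,300:322+18],(240,385)[:2],interpolation=cv2.INTER_CUBIC)]))
cv2.imwrite("pics/s11.png",cv2.resize(s[225:260,295:345],None,fx=12,fy=12,interpolation=cv2.INTER_CUBIC))
print(nuts(t[:,:,::-1],(265,150,340,195)),sroi(s[:,:,::-1]),nuts(t[:,:,::-1],(190,150,265,195)))
```

```text
28.5917
[(np.float64(286.8), np.float64(172.2), 210)] [(np.float64(318.6), np.float64(245.3), 130), (np.float64(318.7), np.float64(200.5), 144)] [(np.float64(212.2), np.float64(168.4), 289)]
```

View pics/c11.png

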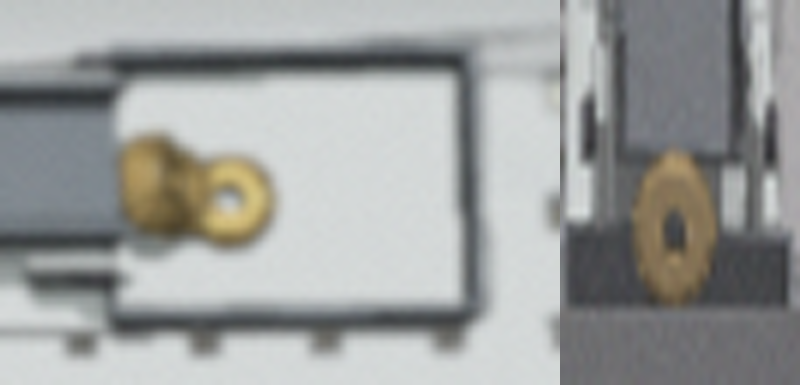

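View pics/s11.png

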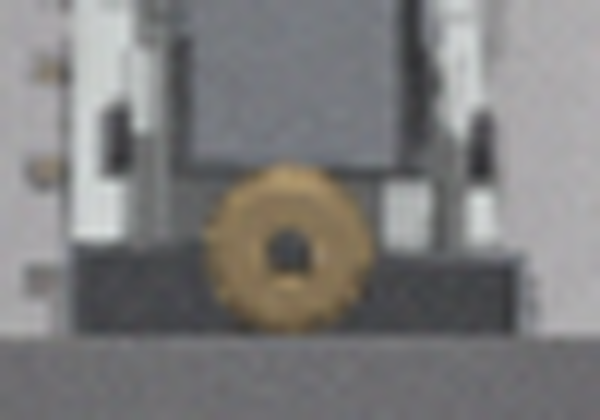

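View pics/top11.png

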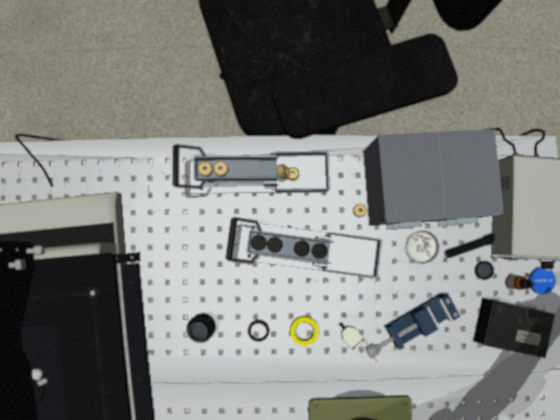

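Run:
```python
from h import *
mw=np.load("w10.npy",allow_pickle=True).item();ms=imaging.camera_model("scene");mt=imaging.camera_model("top")
h=(295+288/12-.5,225+248/12-.5)
for u in [(286,128.5),(287,129)]:
    x=tri([ray(mw,u),ray(ms,h)])[0]
    print(x,[np.round(x-.007*np.array([0,-np.cos(a),np.sin(a)]),4) for a in np.radians([12,20,28])])
for u in [(280,169.5),(281,169.5),(282,169.5)]:
    print(tri([ray(mt,u),ray(ms,h)]))
# reference rims: tray rear rim in scene (row 245.5), at y .162
o,d=ray(ms,(335,245.7)); print(o+d*(.162-o[1])/d[1])
```

```text
[0.55115758 0.1475439  0.04752306] [array([0.5512, 0.1544, 0.0461]), array([0.5512, 0.1541, 0.0451]), array([0.5512, 0.1537, 0.0442])]
[0.55087671 0.14630063 0.04840908] [array([0.5509, 0.1531, 0.047 ]), array([0.5509, 0.1529, 0.046 ]), array([0.5509, 0.1525, 0.0451])]
(array([0.55087923, 0.15430682, 0.04290825]), [np.float64(0.0003735028990176149), np.float64(0.0003735028990177063)])
(array([0.55073033, 0.15242008, 0.04416945]), [np.float64(0.0004488955545719051), np.float64(0.00044889555457208123)])
(array([0.55058186, 0.1505384 , 0.04542732]), [np.float64(0.0005240394711810335), np.float64(0.0005240394711811761)])
[0.58371972 0.162      0.03753579]
```

Run:
```python
from rig import ctrl
s=ctrl.sense();print(s["t"],s["ft_force"]);ctrl.close_job()
```

```text
28.6917 [-0.44537841 -0.63263024 -0.54281764]
the job is handed in; nothing more can be done
```

I raised the nut bin by its handle until the front nuts slid at about 20.2° of tilt. I held it there for about 2 s while three nuts dropped, then lowered it to its rest, let go and backed the arm clear. I handed the job in at 28.7 s. The dust-cap bin was not touched and looks unmoved in the last pictures.

**Last checks:** Nuts 4 and 5 are still at the back of the bin. The handle is back in its rest position. All three dropped nuts lie inside the tray walls, and no contact force shows on the arm.

**What disagreed:**
- **First grasp:** The first close of the fingers landed on top of the bar, with about 8 N. In the images the fingertips stand about 20 mm farther back than the stated 19 mm ahead of the TCP. I went about 18 mm lower and the second grasp held.
- **Closest margin:** One nut, probably number 3, leans on edge against the tray's rear wall instead of lying flat. I measured its centre about 35 to 39 mm above the tray floor, most likely 37 mm, against the 40 mm limit. I judged that enough and did not nudge it.

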